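Dust the green filter and click it into the microscope's light path

TASK

The microscope's filter slide is drawn out: first blow the dust off its green filter with the air-duster can, by pressing the red nozzle cap right down and letting it come up again, with the slide still drawn out. Then take the slide by its black tab and push it in until the ball clicks into the first notch, so that the green filter sits over the lamp, and stop there, not at the blue one. Finish while still pinching the tab, holding the slide still in that notch while I focus; leave the things lying around on the bench where they are.

Things in the scene. Friction and masses are not known exactly. Their poses are not given: they have to be found in the camera images.
- microscope: student microscope, fixed, cream-grey, black stage, 420 mm tall. Origin: centre of its underside on the bench, below the lamp port. z up; limb on its -x side (to -105 mm), eyepiece leans to +x; the filter slide runs along its y axis and sticks out on the +y side. Stage 120 (x) by 100 (y) mm, top 155 mm up; head and eyepiece above it, within 35 mm of y = 0
- lamp_port (a point): centre of the lamp port in the microscope's base (light leaves upwards here), at the height of the filter slide's top, 74 mm above the bench; the green filter must come over this point
- slide_travel (a joint): travel in m of the filter slide, an aluminium bar 195 x 34 x 8 mm, top 74 mm above the bench: 0 drawn out, growing as it is pushed in along the microscope's -y, end stop 0.134, friction about 1 N. Starts at 0 to 0.030. Notches at 0.085 (green filter over the lamp) and 0.130 (blue)
- detent (a point): where the sprung 12 mm ball (brass plunger on the guide's +x side) rides on the bar's edge. It drops into a 10 mm long notch in the edge at each of the two places, no catch elsewhere: within 3 mm of a notch it draws the slide, let loose, to the notch's centre; pushing on out of a notch takes about 8 N. Guide rails: 54 mm wide in all, from y -55 to +120 mm of the microscope, top 79 mm up
- filter_slide: filter slide, its origin on the black upright tab at its outer end: tab 14 mm thick (microscope's x), 22 mm long (y), 40 mm tall, standing on the bar. Origin on the tab's centre line, 14 mm below its top, 100 mm above the bench: pinch here across the 14 mm, from above. 235 mm along the microscope's +y when drawn out, 150 mm with green in. Nothing as high within 60 mm of it
- green_filter (a point): centre of the green filter (25 mm round glass) on top of the filter slide, 75 mm above the bench, moves with the slide; 150 mm from the tab along the slide
- duster: air-duster can, white with blue and red bands, 53 mm across, upright in an aluminium cup (flange 84 mm across) screwed to the bench; fixed. Origin: centre of the underside on the bench. Its thin red bent straw points along its +x down at the drawn-out green filter, reaching 115 mm out and falling from 154 to 108 mm above the bench
- cap_top (a point): centre of the flat round top (30 mm in diameter) of the can's red nozzle cap, 162 mm above the bench while up; press straight down here
- duster_cap (a joint): how far the nozzle cap is pressed down in m: 0 up, 0.005 right down; the spring takes about 2 N to start and 6 N to go right down, and brings it up again; it blows from 0.003 on
- slide_box: blue plastic box for glass slides, 87 by 62 by 35 mm, loose bystander; origin at the centre of its underside
- eraser: blue and white eraser, 46 by 22 by 13 mm, loose bystander; origin under its middle
- red_marker: flat red marker pen, 126 by 16 by 12 mm, lying along its x axis, loose bystander; origin under its middle
- dropper_bottle: amber glass dropper bottle with black cap, 34 mm in diameter, 77 mm tall, standing, loose bystander; origin at the centre of its underside
Not all that is in view belongs to the job. Of the things like the duster, leave any that is orange; of the rest the smaller one is meant.

How it is judged (in metres and radians):
On the way, in this order (a step that is already met when the one before it is completed fails the run):
1. the nozzle cap is pressed down (by 3 mm or more) while the filter slide is still drawn out (value of joint duster_cap above 0.003 m and value of joint slide_travel below 0.045 m), for 0.1 s.
2. the nozzle cap has come up again, the slide still drawn out (value of joint duster_cap below 0.001 m and value of joint slide_travel below 0.045 m), for 0.1 s.
At the end, for the whole second after the job is handed in: the filter slide rests in the green filter's notch (within 2.5 mm of 0.085), still (under 5 mm/s), with the tab pinched between the fingers (grasp point within 22 mm of the tab's origin, finger force over 1.5 N), and the nozzle cap is up (value of joint slide_travel between 0.0825 and 0.0875 m and velocity of joint slide_travel between -0.005 and 0.005 m/s and contact force between the fingers and filter_slide above 1.5 N and distance between the grasp point and filter_slide below 0.022 m and value of joint duster_cap below 0.001 m); the arm keeps its last pose, push and grip.
It fails at once if a bystander (slide box, eraser, marker or dropper bottle) was moved by more than 20 mm (distance of any of slide_box, eraser, red_marker, dropper_bottle from where it was at the start of the episode above 0.02 m).
It also fails if it takes over 51 s, if anything falls off the work surface, if the arm or the gripper's body presses on something with over 40 N, if the wrist force passes 120 N, or if a joint passes its speed limit or range.

ROBOT

A 7-joint arm with a two-finger parallel gripper is mounted at the origin on the work surface. World frame = base frame: x ahead of the robot, y to its left, z up, the work surface at z = 0. Lengths are in mm, angles in rad, forces in N, time in s.
With the tool pointing down it reaches from about 350 to 900 mm from the base axis. Payload 8.1 kg.
Tool frame: the origin (TCP) lies midway between the tips of the shut fingers; the grasp point (between the pads) lies 19 mm behind it; z points along the fingers, y is the direction in which the jaws open and shut (so a half turn about z gives the same grasp; the last joint's range is limited). The gripper opens to 85 mm and grips with 20 to 120 N. Pads are 22 mm wide; open, the fingers measure 114 mm over their backs; the gripper's body (76 mm by 85 mm) begins 54 mm behind the grasp point. The pads swing forward as they close: fully open they stand 13 mm farther back than shut.
Start: joints at [-1.209, 0.434, 0.025, 1.573, -0.012, 1.134, -0.075], TCP at [280.18, 558.695, 231.323] pointing down, gripper open.
Joint ranges: [-2.62, 2.62], [-0.44, 2.09], [-1.27, 1.32], [0.08, 2.57], [-1.32, 4.46], [0.12, 2], [-2.74, 2.74]. Speed limits (rad/s): [2.22, 2.22, 3.01, 3.01, 3.14, 3.14, 3.14].

INTERFACE

Orientations are given as [roll, pitch, yaw] about the fixed x, y, z axes, in that order (R = Rz(yaw) Ry(pitch) Rx(roll)).
In Python, from rig import move_pose, line_to, movej, command_gripper, hold, ik, get_obs, read_camera, camera_params, IKError, close_job, search_frame gives the robot as it stands. Calls block until the motion is done:
- move_pose(position, orientation): joint-space move of the TCP to a pose.
- line_to(position, orientation=None, rate=150, threshold=None): straight line of the TCP; orientation=None keeps the orientation; rate is the mean speed in mm/s. With threshold (N) it stops when the force on the tool has changed by that much, and returns True; else False.
- movej(angles): joint-space move.
- command_gripper(opening, f_grip=None): finger opening in mm; f_grip is the grip in N (None keeps the last); returns when the fingers have stopped.
- hold(seconds).
- ik(position, orientation): joint angles nearest the present ones, or None.
- get_obs(): the state.
- read_camera(name): name is "side" or "top" or "wrist"; returns (picture, depth): 480x640x3 uint8, blue, green, red; 480x640 float32, mm along the optical axis (not along the pixel's ray), 0 where there is no reading.
- camera_params(name): a dict with "mtx" (3x3 intrinsics, pixels), "k1" (the pictures are not rectified: a ray, as slopes to the right and down, at radius r is drawn at 1 + k1 r^2 times it, then the intrinsics apply), "R" (3x3) and "t" (3): a world point X has camera coordinates R X + t. Camera axes: x right, y down, z forward; pixel columns grow to the right and rows downward; lengths in mm; the calibration is good to about 2 mm. A picture is of the moment at which its call begins: read the wrist's pose just before it. camera_params takes no time and is no camera call; for the wrist camera it gives the pose at the moment of the call.
A pose or a line that the arm cannot do raises IKError and nothing moves.
- close_job(): hands the job in, once; it reports no verdict.
Trained networks look in the newest picture that a camera, given by its name, has taken for a name from the list of things; names that differ only in an ending like _2 or _b are one class to them, and where a whole thing is asked for, a point or a joint stands for the part that bears it (a point fixed in the world has none). Each returns a list of dicts, best first, with "p" (0 to 1); they miss things now and then, are a little off and sometimes report something else, mostly with a low value. They report only what shows in the picture. A call takes as long as a camera call. They do not tell look-alikes from the thing itself.
- search_frame(camera, label): "box" ([centre column, centre row, width, height] in pixels, round what is visible of it).
The state is a dict: "clock": time; "joint_pos": joint angles; "qd": joint speeds; "joint_efforts": joint torques, N m; "tool_pos": TCP position; "ee_rot": TCP orientation; "contact_force": force on the tool from outside, world axes, zero at the start; "torque": the same for the moment, N m; "finger_gap": finger opening in mm.
Only numpy, scipy, OpenCV 4.12 (cv2) and the standard library are available. Lean on these libraries where they do the work, as an engineer would, in place of code of your own. Each camera call takes 0.05 s, during which the arm holds its last target. There are 200 camera calls.

## Working session

There is one attempt and no reset: what is moved stays moved. The work goes in short steps, each a Python script; the robot and the scene stay as the last script left them, time stands still between calls to the robot, and variables do not carry over. Pictures are saved under pics/ and viewed, about 8 in all and at most 12, crops included, and the job is handed in when it is done.

```bash
mkdir -p pics; ls
cat > h.py <<'E'
import numpy as np, cv2
from rig import *
def ray(P,u,v):
    K=P["mtx"];x=np.array([(u-K[0][2])/K[0][0],(v-K[1][2])/K[1][1]]);y=x.copy()
    for _ in range(20): y=x/(1+P["k1"]*(y@y))
    return np.array([y[0],y[1],1.])
def w_depth(P,u,v,d): return np.array(P["R"]).T@(ray(P,u,v)*d-np.array(P["t"]))
def w_plane(P,u,v,z):
    R=np.array(P["R"]);c=-R.T@np.array(P["t"]);r=R.T@ray(P,u,v);return c+r*(z-c[2])/r[2]
def proj(P,X):
    c=np.array(P["R"])@np.array(X)+np.array(P["t"]);s=c[:2]/c[2];s=s*(1+P["k1"]*(s@s));K=P["mtx"]
    return K[0][0]*s[0]+K[0][2],K[1][1]*s[1]+K[1][2]
E
python3 - <<'E'
from h import *
o=get_obs();print(o["clock"],o["tool_pos"],o["ee_rot"],o["contact_force"])
for c in ["top","side"]:
    p,d=read_camera(c);cv2.imwrite(f"pics/{c}1.png",p);np.save(f"{c}1.npy",d)
    P=camera_params(c);print(c,(-np.array(P["R"]).T@np.array(P["t"])).round(),np.array(P["mtx"])[0,0],P["k1"])
    for n in ["microscope","filter_slide","green_filter","duster","cap_top","detent","slide_box","eraser","red_marker","dropper_bottle"]:
        for r in search_frame(c,n)[:3]:
            u,v,w,h=r["box"];dd=d[int(min(v,479)),int(min(u,639))]
            print(n,round(r["p"],2),np.round(r["box"]),w_depth(P,u,v,dd).round() if dd>0 else None)
E
```

```text
pics
0.0 [279.95507723 558.21781472 230.49869737] [-3.13996587e+00  1.32788094e-04  2.67677984e+00] [-0.04496165  0.69733204  0.65053825]
top [332.   4. 964.] 440.2459133873252 -0.07736459710543402
microscope 0.75 [349. 100. 143. 199.] [796. -41.   3.]
filter_slide 0.88 [318. 142.  83.  23.] [663.  26.  74.]
filter_slide 0.25 [219. 264.  56.  30.] [403. 235.  12.]
green_filter 0.75 [317. 141.  84.  20.] [666.  28.  75.]
green_filter 0.47 [219. 264.  52.  30.] [402. 234.  14.]
duster 0.95 [473. 344.  88.  88.] [ 247. -320.    2.]
duster 0.75 [320. 199.  44.  80.] [518.  16. 162.]
duster 0.7 [310. 293.  50.  71.] [346.  34.   5.]
cap_top 0.8 [492. 343.  46.  87.] [ 248. -363.   -1.]
cap_top 0.59 [325. 188.  33.  46.] [581.  10.   1.]
cap_top 0.53 [308. 297.  33.  46.] [336.  34. 121.]
detent 0.75 [347. 101. 147. 200.] [794. -37.  -0.]
slide_box 0.49 [219. 264.  54.  26.] [402. 235.  11.]
eraser 0.46 [226. 202.  19.  20.] [541. 229.  14.]
red_marker 0.18 [320. 140.  87.  18.] [667.  22.  75.]
dropper_bottle 0.57 [441. 247.  15.  22.] [ 447. -236.   61.]
side [ -63. -820.  960.] 564.9094484120372 -0.05456951689696828
microscope 0.68 [416. 214. 120. 201.] [860. 116.  -2.]
filter_slide 0.76 [385. 231.  56.  57.] [565. -96. 204.]
green_filter 0.68 [370. 220.  25.  35.] [672.  91.  69.]
duster 0.75 [304. 395.  86. 103.] [ 237. -298.  106.]
duster 0.73 [334. 253.  35.  69.] [501.  -1. 102.]
duster 0.63 [256. 282.  41.  70.] [306.  21.  93.]
cap_top 0.78 [324. 360.  97.  40.] [ 357. -179.   -2.]
cap_top 0.66 [258. 254.  25.  14.] [322.  33. 159.]
cap_top 0.57 [335. 228.  18.  14.] [512.  16. 159.]
detent 0.75 [416. 218. 118. 204.] [843.  99.   1.]
slide_box 0.85 [335. 192.  33.  18.] [694. 288.  36.]
eraser 0.5 [370. 219.  27.  33.] [673.  89.  74.]
red_marker 0.49 [254. 244.  40.  15.] [403. 232.  10.]
dropper_bottle 0.7 [377. 350.  18.  35.] [ 446. -246.   40.]
```

View pics/top1.png

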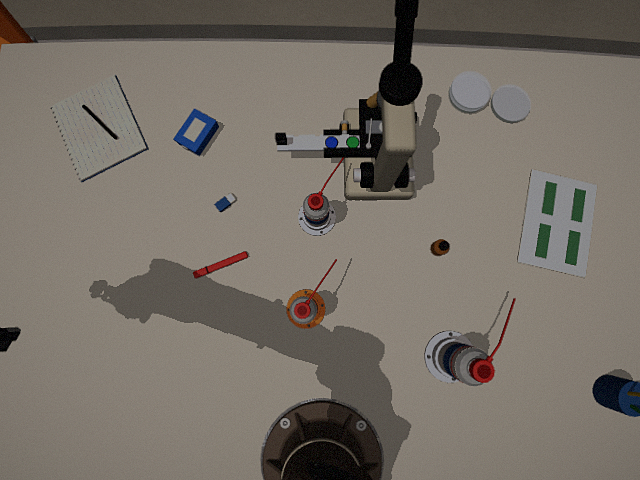

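View pics/side1.png

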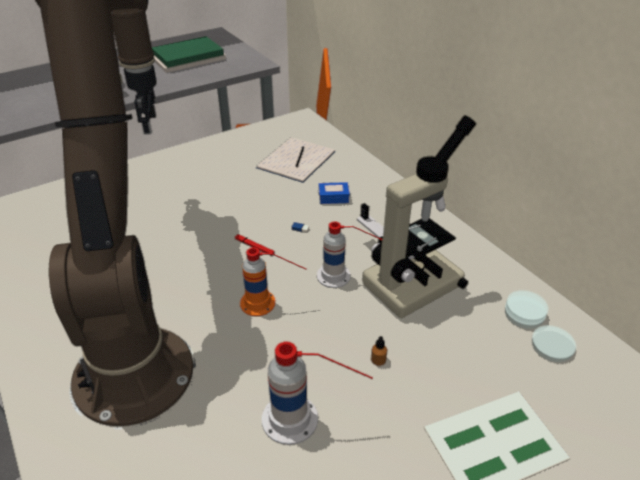

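The top view shows the white can meant, next to the microscope, with its cap at (316,201). The orange can is at (303,310) and the large look-alike at (480,370). The slide tab is at (281,139), with blue at (331,142) and green at (353,142). Next I'll refine these by colour.

Run:
```python
from h import *
P=camera_params("top");S=camera_params("side")
p=cv2.imread("pics/top1.png");s=cv2.imread("pics/side1.png")
def blob(im,lo,hi,x0,y0,x1,y1):
    m=cv2.inRange(cv2.cvtColor(im,cv2.COLOR_BGR2HSV)[y0:y1,x0:x1],lo,hi)
    n,l,st,c=cv2.connectedComponentsWithStats(m);k=1+np.argmax(st[1:,4]);return c[k]+[x0,y0],st[k]
c,st=blob(p,(0,0,0),(179,255,60),270,125,290,155);print("tab",c,st,w_plane(P,*c,114))
for n,lo,hi,b in [("blue",(105,120,40),(130,255,255),(322,132,342,152)),("green",(45,100,30),(85,255,255),(342,132,364,152))]:
    c,st=blob(p,lo,hi,*b);print(n,c,st,w_plane(P,*c,75))
m=cv2.inRange(cv2.cvtColor(p,cv2.COLOR_BGR2HSV)[185:215,300:332],(0,150,60),(6,255,255))
m=cv2.morphologyEx(m,cv2.MORPH_OPEN,np.ones((5,5)));M=cv2.moments(m,True)
c=(M['m10']/M['m00']+300,M['m01']/M['m00']+185);print("cap",c,w_plane(P,*c,162))
c=(335,228);print("side cap ",w_plane(S,335,226,162))
im=np.hstack([cv2.resize(p[100:250,250:420],None,fx=3.0,fy=3.0,interpolation=2)]);cv2.imwrite("pics/c1.png",im)
```

```text
tab [280.74603175 138.52380952] [  5   8  12  12 126] [653.34678889 101.40178054 114.        ]
blue [331.         142.08256881] [  3   5  13  11 109] [662.92081171  -1.07087805  75.        ]
green [352.40740741 141.94444444] [  5   5  12  11 108] [664.54434077 -46.42227822  75.        ]Traceback (most recent call last):
  File "<stdin>", line 12, in <module>
ZeroDivisionError: float division by zero
```

Run:
```python
from h import *
P=camera_params("top")
p=cv2.imread("pics/top1.png")
h=cv2.cvtColor(p,cv2.COLOR_BGR2HSV)[185:220,298:334].astype(int)
m=(((h[...,0]<8)|(h[...,0]>172))&(h[...,1]>140)&(h[...,2]>70)).astype(np.uint8)
m=cv2.morphologyEx(m,cv2.MORPH_OPEN,cv2.getStructuringElement(2,(7,7)))
n,l,st,cc=cv2.connectedComponentsWithStats(m);print(st,cc+[298,185])
k=1+np.argmax(st[1:,4]);cap=w_plane(P,*(cc[k]+[298,185]),162);print("cap",cap)
for psi in [np.pi/2+.06,-np.pi/2+.06]:
  for q in [[cap[0],cap[1],330],[cap[0],cap[1],160],[655,103,81],[660,30,81]]:
    a=ik(q,[np.pi,0,psi]);print(psi,None if a is None else np.round(a,2))
W=camera_params("wrist");R=np.array(W["R"]);o=get_obs()
print("wristcam rel TCP",-R.T@np.array(W["t"])-o["tool_pos"],R.round(2),W["mtx"][0])
psi=np.pi/2+.06
line_to([280,558,340]);move_pose([cap[0]-0,cap[1],340],[np.pi,0,psi])
command_gripper(0)
W=camera_params("wrist");p,d=read_camera("wrist");cv2.imwrite("pics/w1.png",p);np.save("w1.npy",d)
np.savez("w1p.npz",**W);print(get_obs()["clock"],get_obs()["joint_pos"])
for n in ["cap_top","filter_slide","green_filter"]:
  for r in search_frame("wrist",n)[:3]: print(n,r)
```

```text
[[   0    0   36   35 1097]
 [  10    9   15   15  163]] [[315.61622607 202.07474932]
 [314.71779141 201.49693252]]
cap [513.40013209  26.86181645 162.        ]
1.6307963267948966 [-0.68  0.19  0.64  1.72 -0.12  1.27  0.04]
1.6307963267948966 [-0.57  0.36  0.54  1.96 -0.24  0.88  0.15]
1.6307963267948966 [-0.52  0.67  0.45  1.65 -0.35  0.9   0.12]
1.6307963267948966 [-0.47  0.69  0.54  1.67 -0.43  0.91  0.3 ]
-1.5107963267948965 [ 0.71  0.41 -1.19  1.62  0.38  1.38  2.67]
-1.5107963267948965 [-0.95  0.55  1.16  1.99 -0.61  1.01 -2.58]
-1.5107963267948965 [ 0.37  0.9  -1.07  1.57  0.84  1.19  2.33]
-1.5107963267948965 [-0.75  0.93  1.14  1.69 -0.92  1.16 -2.43]
wristcam rel TCP [-75.54722111  37.87313825 142.41972088] [[ 0.45  0.89 -0.  ]
 [ 0.85 -0.42  0.33]
 [ 0.29 -0.15 -0.95]] [427.23213884   0.         317.09297438]
4.875 [-0.67299145  0.18084441  0.62734985  1.70137575 -0.10994645  1.29486583
  0.03655691]
cap_top {'box': [365.8, 215.4, 120.9, 67.9], 'p': 0.76}
cap_top {'box': [125.4, 187.5, 163.3, 85.0], 'p': 0.58}
cap_top {'box': [241.2, 11.2, 21.5, 22.3], 'p': 0.17}
filter_slide {'box': [477.1, 193.9, 61.3, 193.8], 'p': 0.64}
green_filter {'box': [477.2, 192.9, 61.1, 195.6], 'p': 0.92}
```

View pics/w1.png

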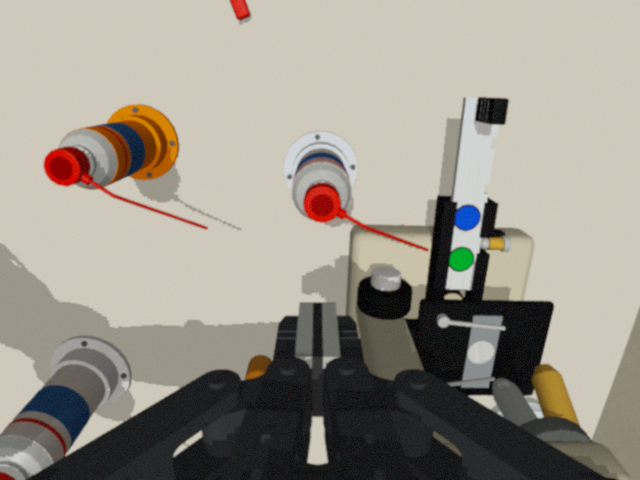

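The wrist view shows the cap at (322,202), green at (460,260), blue at (467,217) and the tab top at about (490,110). I'll compute their positions.

Run:
```python
from h import *
W=dict(np.load("w1p.npz"));d=np.load("w1.npy");p=cv2.imread("pics/w1.png")
h=cv2.cvtColor(p,cv2.COLOR_BGR2HSV).astype(int);H,Sx,V=h[...,0],h[...,1],h[...,2]
def cen(m,x0,y0,x1,y1,k,z,n):
    mm=np.zeros_like(m,np.uint8);mm[y0:y1,x0:x1]=m[y0:y1,x0:x1]
    mm=cv2.morphologyEx(mm,cv2.MORPH_OPEN,cv2.getStructuringElement(2,(k,k)))
    _,l,st,c=cv2.connectedComponentsWithStats(mm);i=1+np.argmax(st[1:,4]);X=w_plane(W,*c[i],z)
    dd=np.median(d[l==i]);print(n,c[i].round(1),st[i],X.round(1),"by depth",w_depth(W,*c[i],dd).round(1));return X
red=((H<8)|(H>172))&(Sx>140)&(V>60)
cen(red,295,175,350,230,15,162,"cap")
b=cen((H>105)&(H<130)&(Sx>120)&(V>60),445,195,490,240,5,75,"blue")
g=cen((H>45)&(H<80)&(Sx>120),440,240,480,280,5,75,"green")
X=b-g;print("yaw",np.arctan2(-X[0],X[1]),np.linalg.norm(X))
t=cen(V<55,470,90,515,130,3,114,"tab")
e=cv2.resize(p[85:140,455:530],None,fx=6,fy=6,interpolation=2);f=cv2.resize(p[165:240,285:360],None,fx=4.4,fy=4.4,interpolation=2)
cv2.imwrite("pics/c2.png",np.hstack([e[:330],f[:330]]))
```

```text
cap [322.2 202.7] [ 304  184   38   38 1145] [517.   27.6 162. ] by depth [517.   27.5 161.6]
blue [466.3 217.3] [454 206  26  24 499] [664.3  -1.1  75. ] by depth [664.4  -1.2  74.7]
green [460.1 258.8] [448 248  25  23 452] [665.7 -45.9  75. ] by depth [665.7 -45.9  75. ]
yaw 0.030876176497320697 44.79553907644762
tab [491.6 110.5] [476  99  31  25 643] [655.1 103.7 114. ] by depth [656.3 103.7 110.9]
```

View pics/c2.png

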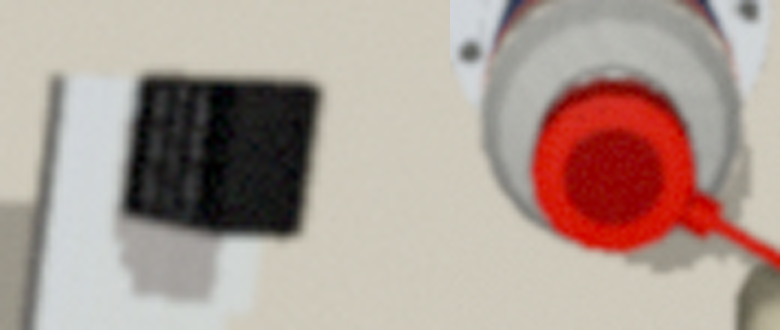

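Run:
```python
from h import *
W=dict(np.load("w1p.npz"))
t=w_plane(W,499.2,111.3,114);g=w_plane(W,460.1,258.8,75);X=t-g
print("tab",t,"yaw",np.arctan2(-X[0],X[1]),np.hypot(*X[:2]),"cap",w_plane(W,322,204,162))
psi=np.pi/2+.06;O=[np.pi,0,psi]
line_to([517,26.5,180],O,rate=200);f0=get_obs()["contact_force"];print(f0)
r=line_to([517,26.5,153],rate=25,threshold=12);o=get_obs();print(r,o["tool_pos"],o["contact_force"]-f0,o["clock"])
hold(.4);o=get_obs();print(o["tool_pos"],o["contact_force"]-f0)
p,d=read_camera("side");cv2.imwrite("pics/s2.png",cv2.resize(p[150:350,230:490],None,fx=3,fy=3))
```

```text
tab [661.70774882 103.51959644 114.        ] yaw 0.02648468576202164 149.44678678288003 cap [516.91681639  26.6206086  162.        ]
[-0.87152663 -0.52069097  0.31463128]
True [516.98739705  26.53586202 157.0731633 ] [-1.00284646  1.23244785  8.94961393] 6.85
[516.98329619  26.53512745 157.07190078] [-1.41179812  0.43377796  9.87015006]
```

View pics/s2.png

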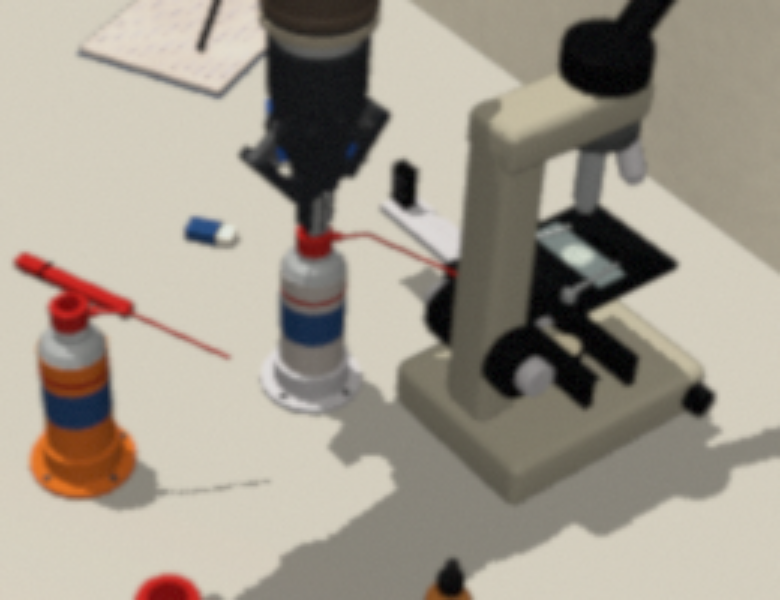

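The cap went right down: TCP z is 157.07 and the force about 10 N, and the view shows the fingers centred on it. Next I release it, approach the tab from above and estimate the lamp position from the rail end and the stage edge.

Run:
```python
from h import *
W=dict(np.load("w1p.npz"));yaw=.028;g=w_plane(W,460.1,258.8,75)
a=np.array([-np.sin(yaw),np.cos(yaw),0])
for n,u,v,z,y in [("railL",443,197,79,120),("railR",493,197.5,79,120),("stageL",421,301,155,50),("stageR",552,302,155,50)]:
    X=w_plane(W,u,v,z);print(n,X.round(1),"lamp y-along:",(X-g)@a-y,"=> s=",85+((X-g)@a-y))
O=[np.pi,0,np.pi/2+yaw]
line_to([517,26.5,230],rate=150);hold(.15);print(get_obs()["clock"])
command_gripper(45)
move_pose([661.7,105,230],O)
W=camera_params("wrist");p,d=read_camera("wrist");cv2.imwrite("pics/w2.png",p);np.save("w2.npy",d);np.savez("w2p.npz",**W)
o=get_obs();print(o["tool_pos"],o["ee_rot"],o["clock"],o["finger_gap"])
print(search_frame("wrist","filter_slide")[:2])
```

```text
railL [636.3  19.   79. ] lamp y-along: -54.31764174075482 => s= 30.682358259245177
railR [685.7  21.7  79. ] lamp y-along: -53.038374765902276 => s= 31.961625234097724
stageL [607.6 -55.9 155. ] lamp y-along: -58.365689699983875 => s= 26.634310300016125
stageR [723.3 -50.7 155. ] lamp y-along: -56.458878670014535 => s= 28.541121329985465
8.0917
[661.18152626 103.96576703 229.93147898] [-3.14096840e+00  6.81972571e-04  1.59773580e+00] 9.3417 45.261211644648384
[{'box': [319.0, 304.9, 45.7, 224.0], 'p': 0.55}]
```

View pics/w2.png

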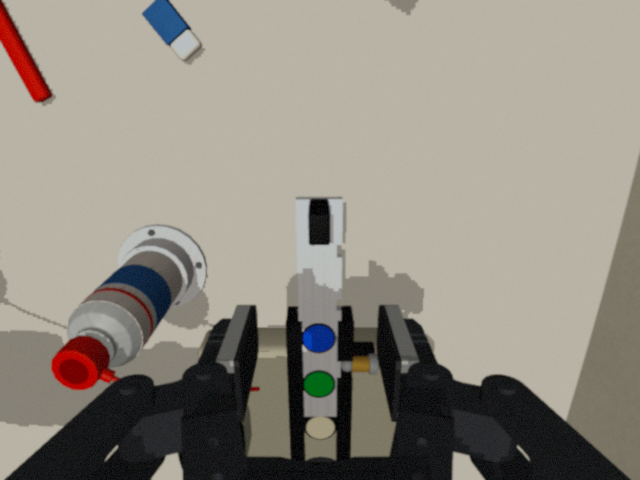

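The wrist view shows the tab at (319,222), green at (319,384), and the lamp port as a cream disc at (320,428).

Run:
```python
from h import *
W=dict(np.load("w2p.npz"));d=np.load("w2.npy");p=cv2.imread("pics/w2.png")
pts=[]
for v in range(190,260):
    for u in range(295,345):
        X=w_depth(W,u,v,d[v,u])
        if 110<X[2]<118: pts.append(X)
pts=np.array(pts);print("tabtop",pts.mean(0),pts.min(0),pts.max(0))
h=cv2.cvtColor(p,cv2.COLOR_BGR2HSV)
def c(lo,hi,x0,y0,x1,y1,z):
    m=cv2.inRange(h[y0:y1,x0:x1],lo,hi);_,l,st,cc=cv2.connectedComponentsWithStats(m);i=1+np.argmax(st[1:,4]);print(cc[i]+[x0,y0],st[i],w_plane(W,*(cc[i]+[x0,y0]),z));return w_plane(W,*(cc[i]+[x0,y0]),z)
b=c((105,120,50),(130,255,255),300,320,340,356,75);g=c((45,100,50),(85,255,255),300,365,340,402,75)
print("yaw",np.arctan2(-(b-g)[0],(b-g)[1]))
print("lamp port px", h[428,320], h[428,300]); print([w_depth(W,320,v,d[v,320]).round(1).tolist() for v in (422,428,434)])
for v in range(410,448,2): print(v,p[v,320],end=' ')
for u,v in [(293,307),(346,307)]: print("rail",w_plane(W,u,v,79))
```

```text
tabtop [662.67424009 104.69103289 113.51809107] [655.73873538  93.26747805 110.1580577 ] [669.78620616 115.11387822 115.55747626]
[318.01267606 337.83943662] [  2   4  33  28 710] [664.77533375  -0.81199453  75.        ]
[318.49509804 383.82843137] [  4   7  30  25 612] [666.48166827 -45.85373637  75.        ]
yaw 0.037865297048510646
lamp port px [ 22  59 163] [170  38  20]
[[669.4, -97.7, 63.2], [669.6, -104.8, 63.2], [669.9, -112.8, 62.3]]
410 [135 139 141] 412 [136 141 142] 414 [136 139 143] 416 [128 143 147] 418 [127 153 160] 420 [125 152 161] 422 [126 153 161] 424 [125 153 160] 426 [124 153 161] 428 [125 153 163] 430 [125 153 161] 432 [127 153 162] 434 [125 154 162] 436 [123 152 160] 438 [108 133 140] 440 [ 93 112 117] 442 [101 121 127] 444 [ 98 119 124] 446 [ 99 119 124] rail [644.6160671   28.77643973  79.        ]
rail [685.48370121  29.95566832  79.        ]
```

Run:
```python
from h import *
yaw=.03;O=[np.pi,0,np.pi/2+yaw];a=np.array([np.sin(yaw),-np.cos(yaw),0])
line_to([662.6,104.5,82],O,rate=150);print(get_obs()["tool_pos"],get_obs()["clock"])
command_gripper(5,f_grip=40)
o=get_obs();s0=o["tool_pos"];print(s0,o["finger_gap"],o["contact_force"],o["clock"])
b=np.array([662.6,104.5,82]);f0=o["contact_force"]
line_to(b+a*44,rate=60)
o=get_obs();print(o["tool_pos"]-s0,o["contact_force"]-f0,o["clock"])
for k in np.arange(45,54,1.):
    line_to(b+a*k,rate=20);o=get_obs();print(k,((o["tool_pos"]-s0)@a).round(2),(o["contact_force"]-f0).round(2),((o["contact_force"]-f0)@a).round(2),o["clock"])
W=camera_params("wrist");p,d=read_camera("wrist");cv2.imwrite("pics/w3.png",p);np.save("w3.npy",d);np.savez("w3p.npz",**W)
np.savez("st.npz",b=b,a=a,s0=s0,f0=f0)
```

```text
[663.32863611 104.46953098  83.07042034] 10.525
[662.67579104 104.59230023  82.86470801] 13.29875560177029 [-3.30119216  0.28294219  5.64717262] 10.9
[ 1.55100106e+00 -4.46612736e+01 -9.46337524e-03] [ 1.12876011 -0.71721172  1.08388309] 11.7833
45.0 45.02 [0.41 0.02 0.12] -0.01 12.0333
46.0 45.89 [1.41 0.6  1.04] -0.56 12.2833
47.0 46.7 [1.3  0.08 0.73] -0.05 12.5333
48.0 47.66 [0.76 0.85 1.83] -0.83 12.7833
49.0 48.72 [1.09 0.94 0.5 ] -0.91 13.0333
50.0 49.65 [1.01 1.28 1.14] -1.25 13.2833
51.0 50.66 [1.28 1.66 0.66] -1.62 13.5333
52.0 51.72 [ 0.75 -0.11  1.19] 0.14 13.7833
53.0 52.78 [1.11 1.57 1.02] -1.54 14.0333
```

Run:
```python
from h import *
z=np.load("st.npz");b,a,s0,f0=[z[k] for k in("b","a","s0","f0")]
for k in np.arange(53.5,66,.5):
    line_to(b+a*k,rate=20);hold(.1);F=np.mean([get_obs()["contact_force"] for _ in range(1)],0)-f0;o=get_obs();f=F@a
    print(k,((o["tool_pos"]-s0)@a).round(2),F.round(1),f.round(2),o["clock"])
    if f<-4.5: break
```

```text
53.5 53.35 [1.5 0.8 1.7] -0.78 14.4333
54.0 53.96 [ 1.3  0.9 -0. ] -0.82 14.7833
54.5 54.53 [1.5 0.4 0.8] -0.37 15.1333
55.0 55.24 [ 0.2 -0.3  0.4] 0.34 15.4833
55.5 55.92 [ 0.5 -1.1  0.7] 1.07 15.8333
56.0 56.57 [ 0.3 -1.3  0.5] 1.3 16.1833
56.5 57.19 [ 0.1 -1.7  0.3] 1.71 16.5333
57.0 57.66 [ 2. -1. -0.] 1.03 16.8833
57.5 57.96 [ 1.7 -1.   0.9] 1.03 17.2333
58.0 58.28 [ 0.4 -0.6  0.8] 0.65 17.5833
58.5 58.52 [1.  0.9 1. ] -0.87 17.9333
59.0 58.79 [1.  1.  0.2] -1.0 18.2833
59.5 58.94 [1.3 1.8 0.8] -1.74 18.6333
60.0 59.13 [0.2 1.5 1.4] -1.54 18.9833
60.5 59.3 [0.6 2.  0.9] -2.01 19.3333
61.0 59.49 [0.  4.6 1.2] -4.57 19.6833
```

There's a clear detent. The slide is drawn in from 55 mm of travel, and the force crosses zero near 58.4. I'll go back to the centre, let the slide loose so the ball centres it, and re-grip.

Run:
```python
from h import *
z=np.load("st.npz");b,a,s0,f0=[z[k] for k in("b","a","s0","f0")]
line_to(b+a*58.4,rate=20);hold(.2)
command_gripper(22);hold(.5)
W=camera_params("wrist");p,d=read_camera("wrist")
h=cv2.cvtColor(p,cv2.COLOR_BGR2HSV)
for n,lo,hi in [("blue",(105,120,50),(130,255,255)),("green",(45,100,50),(85,255,255))]:
    m=cv2.inRange(h,lo,hi);_,l,st,cc=cv2.connectedComponentsWithStats(m);i=1+np.argmax(st[1:,4]);print(n,cc[i],st[i],w_plane(W,*cc[i],75))
command_gripper(5,f_grip=40);hold(.4)
o=get_obs();print(o["finger_gap"],(o["tool_pos"]-s0)@a,o["tool_pos"],((o["contact_force"]-f0)@a),o["clock"],o["qd"].round(4) if hasattr(o["qd"],"round") else o["qd"])
p2,_=read_camera("wrist");q,_=read_camera("top")
cv2.imwrite("pics/f.png",np.hstack([cv2.resize(p2,(480,360)),cv2.resize(q[90:210,260:360],(300,360))]))
```

```text
blue [ 12.04936709 300.10759494] [  0 277  37  52 790] [540.92435835  47.61175288  75.        ]Traceback (most recent call last):
  File "<stdin>", line 8, in <module>
    return _wrapfunc(a, 'argmax', axis=axis, out=out, **kwds)
    return bound(*args, **kwds)
ValueError: attempt to get argmax of an empty sequence
```

Green is hidden from the wrist camera here, so I'll re-grip and check with the outer cameras.

Run:
```python
from h import *
z=np.load("st.npz");b,a,s0,f0=[z[k] for k in("b","a","s0","f0")]
command_gripper(5,f_grip=40);hold(.4)
o=get_obs();print(o["finger_gap"],(o["tool_pos"]-s0)@a,o["tool_pos"],((o["contact_force"]-f0)@a),o["clock"],np.round(o["qd"],4))
p2,_=read_camera("wrist");q,_=read_camera("top");s,_=read_camera("side")
cv2.imwrite("pics/f.png",np.hstack([cv2.resize(p2,(400,300)),cv2.resize(q[90:330,200:460],(325,300))]))
```

```text
13.370080852206616 58.51332775730371 [664.64938523  46.1118572   82.11093742] 0.5418498584401699 21.5917 [-0.0001  0.0003 -0.0004 -0.0013 -0.0006 -0.0007  0.0001]
```

View pics/f.png

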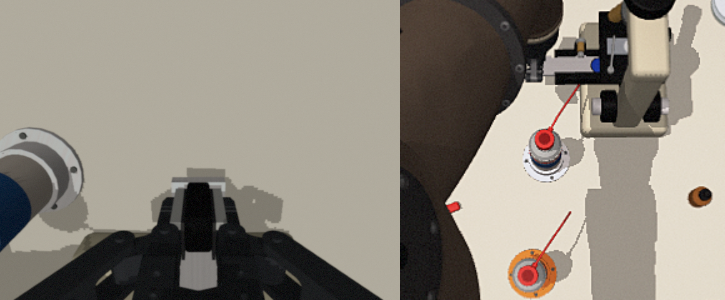

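The views show the tab between the fingers (wrist, 195,215), the slide pushed in with blue just outside the stage (top crop, 597,64), and the cap up. The 58.5 mm of travel can only mean the green notch, since blue would need at least 100 mm.

```bash
python3 -c "
from rig import *
close_job();print(get_obs()['clock'])"
```

```text
the job is handed in; nothing more can be done
the job is handed in; nothing more can be done
```

The job is handed in, about 22 s into the 51 s allowed. The slide is in the green notch, the fingers are still pinching the tab, and the duster cap is up.

- **Dusting:** I used the smaller white can. The cap went down 5 mm at about 10 N, with the slide still drawn out. I then lifted clear, and I judge the cap up from that and the last pictures, as there is no direct reading of it.
- **Slide:** I gripped the tab and pushed it in until the ball's pull and then its resistance showed clearly. I moved back to the centre of the notch, opened the fingers briefly so the ball could centre the slide, and gripped again.
- **Last checks:** The tool had travelled 58.5 mm with the tab, matching the roughly 58 mm I measured from the green filter to the lamp. The blue notch would have needed at least 100 mm. The finger gap was 13.4 mm on the 14 mm tab, the sideways force was about 0.5 N, and the arm was still.

**What did not check out:** The wrist camera could not see the green filter at the end, so that check failed. The position rests on the feel of the notch, the travel and the top view. One early estimate from the rail end put the lamp about 12 mm nearer, and I dropped it in favour of the notch. I did not re-measure the loose items at the end, but the arm did not come near them.

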